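Lay out a stack of ripening cheeses

ROBOT

A 6-joint arm with a two-finger parallel gripper is mounted at the origin on the work surface. World frame = base frame: x ahead of the robot, y to its left, z up, the work surface at z = 0. Lengths are in m, angles in rad, forces in N, time in s.
With the tool pointing down it reaches from about 0.35 to 0.975 m from the base axis. Payload 7.1 kg.
Tool frame: the origin (TCP) lies midway between the tips of the shut fingers; the grasp point (between the pads) lies 19 mm behind it; z points along the fingers, y is the line along which they close (so a half turn about z gives the same grasp; the last joint's range is limited). The gripper opens to 88 mm and grips with 3 to 60 N. Pads are 20 mm wide; open, the fingers measure 115 mm over their backs; the gripper's body (75 mm by 178 mm) begins 61 mm behind the grasp point.
Start: joints at [-1.176, 0.423, 1.63, -0, 1.089, -0.019], TCP at [0.251, -0.572, 0.192] pointing down, gripper open.
Joint ranges: [-3, 3], [-0.9, 2.11], [0.09, 2.58], [-1.31, 4.45], [0.11, 2.69], [-2.54, 2.54]. Speed limits (rad/s): [2.39, 2.39, 3.01, 3.14, 3.14, 3.14].

INTERFACE

Orientations are given as a unit quaternion [w, x, y, z].
In Python, from station import move_pose, movel, movej, command_gripper, wait, inverse_kinematics, read_camera, camera_info, MotionError, job_done, get_time, get_joint_pos, get_qvel, get_effort, get_tcp_pos, get_ee_rot, get_ft_force, get_ft_torque, get_grip_width, get_finger_force gives the robot as it stands. Calls block until the motion is done:
- move_pose(position, orientation): joint-space move of the TCP to a pose.
- movel(position, frame=None, v=0.15, until_force=None): straight line of the TCP; frame=None keeps the orientation; v is the mean speed in m/s. With until_force (N) it stops when the force on the tool has changed by that much, and returns True; else False.
- movej(angles): joint-space move.
- command_gripper(opening): opening from 0.0 (shut) to 1.0 (fully open); the grip force is fixed at half the most; returns when the fingers have stopped.
- wait(seconds).
- inverse_kinematics(position, orientation): joint angles nearest the present ones, or None.
- read_camera(name): name is "scene" or "top" or "wrist"; returns the picture (400x640x3 uint8, red, green, blue); there is no depth.
- camera_info(name): a dict with "intrinsics" (3x3 intrinsics, pixels), "T" (4x4, takes a point from camera to world coordinates); the wrist camera has in their place "tool_from_camera" (4x4, takes a point from camera to tool coordinates, whose origin is the TCP and whose axes are the flange's). Camera axes: x right, y up, looking along -z (the intrinsics and any distortion apply to the point x, -y, -z); pixel columns grow to the right and rows downward; lengths in m; the calibration is good to about 2 mm. The wrist camera is an equidistant fisheye: a pixel r from the principal point sees the ray r / f radians off the axis. A picture is of the moment at which its call begins: read the wrist's pose just before it. camera_info takes no time and is no camera call.
A pose or a line that the arm cannot do raises MotionError and nothing moves.
- job_done(): hands the job in; it is judged then, once.
Readings, each from a call of its own:
- get_time(): time.
- get_joint_pos(): joint angles.
- get_qvel(): joint speeds.
- get_effort(): joint torques, N m.
- get_tcp_pos(): TCP position.
- get_ee_rot(): TCP orientation.
- get_ft_force(): force on the tool from outside, world axes, zero at the start.
- get_ft_torque(): the same for the moment, N m.
- get_grip_width(): opening from 0.0 (shut) to 1.0 (fully open).
- get_finger_force(): force on a finger pad.
Only numpy, scipy, OpenCV 4.12 (cv2) and the standard library are available. Lean on these libraries where they do the work, as an engineer would, in place of code of your own. Each camera call takes 0.05 s, during which the arm holds its last target. There are 200 camera calls.

TASK

The four cheeses stacked on the steel carrying plate must go to ripen singly: take the stack apart and set each cheese on the grooved wooden rest that has its own shape and size, centred, flat, and the oblong ones lengthwise on theirs. Keep every cheese the right way up and set it down gently without dropping it, and leave the brush and the jar where they are.

Things in the scene. Friction and masses are not known exactly. Their poses are not given: they have to be found in the camera images.
- plug: Smallest cheese: upright yellow cylinder 38 mm in diameter, 46 mm tall, about 55 g, on top of the stack at the start. Origin: centre of its underside; z up. All four cheeses are firm (rigid), with rounded edges and a few dark seeds in the rind.
- wheel: Round flat yellow cheese, 60 mm in diameter, 34 mm tall, about 100 g; second from the top at the start, under the plug and on the brick. Origin: centre of its underside; z up.
- brick: Short oblong yellow cheese, 92 mm (its x) by 54 mm (its y) by 38 mm tall, about 200 g; third from the top, under the wheel and on the loaf, turned up to 30 degrees against the loaf. Origin: centre of its underside; z up.
- loaf: Long oblong yellow cheese, 140 mm (its x) by 58 mm (its y) by 40 mm tall, about 340 g; bottom of the stack, lying on the carrying plate (a plain smooth steel plate 170 x 90 mm, 12 mm thick, fixed). Origin: centre of its underside; z up.
- rest_small: Place of the plug: small round brown wooden disc, 58 mm in diameter, 15 mm thick, with dark grooves across its flat top; fixed. Origin: centre of its underside, on the table; its top is 15 mm above.
- rest_round: Place of the wheel: larger round brown wooden disc, 80 mm in diameter, 15 mm thick, with grooves across its flat top; fixed. Origin: centre of its underside; its top is 15 mm above.
- rest_short: Place of the brick: short oblong brown wooden board, 112 mm (its x) by 74 mm (its y), 15 mm thick, with lengthwise grooves on its flat top; fixed. Origin: centre of its underside; its top is 15 mm above.
- rest_long: Place of the loaf: long oblong brown wooden board, 160 mm (its x) by 78 mm (its y), 15 mm thick, with lengthwise grooves on its flat top; fixed. Origin: centre of its underside; its top is 15 mm above.
- brush: Bystander: a flat hand brush, 200 mm long, 42 mm wide, 20 mm thick, lying loose on the table at the robot's right, outside the rests; its x runs along it from handle to bristles. Origin: under its middle, on the table.
- jar: Bystander: a closed amber glass jar with a steel cap, 60 mm in diameter, 90 mm tall, standing loose on the table at the robot's left, outside the rests. Origin: centre of its underside.
There are look-alikes about, which are no part of the job. Leave any green, pink or turquoise look-alike of the plug alone.

How it is judged:
At the end, for the whole second after the job is handed in: Each cheese lies on its own rest: its centre within 12 mm of the rest's centre seen from above, its underside on the rest's top (within 4 mm), level within 0.1 rad, brick and loaf lengthwise on theirs within 0.2 rad (either way round), at rest and released (horizontal distance between plug and rest_small below 0.012 m and z of plug in the frame of rest_small between 0.011 and 0.019 m and angle between each of plug, wheel, brick, loaf's own z axis and vertical below 0.1 rad and linear speed of each of plug, wheel, brick, loaf below 0.02 m/s and angular speed of each of plug, wheel, brick, loaf below 0.2 rad/s and contact force between each of plug, wheel, brick, loaf and the fingers below 0.05 N and horizontal distance between wheel and rest_round below 0.012 m and z of wheel in the frame of rest_round between 0.011 and 0.019 m and horizontal distance between brick and rest_short below 0.012 m and z of brick in the frame of rest_short between 0.011 and 0.019 m and angle between the x axis of brick and the x axis of rest_short, either way round below 0.2 rad and horizontal distance between loaf and rest_long below 0.012 m and z of loaf in the frame of rest_long between 0.011 and 0.019 m and angle between the x axis of loaf and the x axis of rest_long, either way round below 0.2 rad); the robot touches nothing.
It fails at once if a cheese is tipped by more than 0.6 rad (angle between any of plug, wheel, brick, loaf's own z axis and vertical above 0.6 rad).
It fails at once if a cheese is dropped: it falls at more than 0.6 m/s (a fall of some 20 mm) out of the fingers ((linear speed of plug above 0.6 m/s and contact force between plug and the fingers below 0.05 N) or (linear speed of wheel above 0.6 m/s and contact force between wheel and the fingers below 0.05 N) or (linear speed of brick above 0.6 m/s and contact force between brick and the fingers below 0.05 N) or (linear speed of loaf above 0.6 m/s and contact force between loaf and the fingers below 0.05 N)).
It fails at once if the brush or the jar is moved by more than 30 mm (distance of any of brush, jar from where it was at the start of the episode above 0.03 m).
It also fails if it takes over 128 s, if anything falls off the work surface, if the arm or the gripper's body presses on something with over 40 N, if the wrist force passes 120 N, or if a joint passes its speed limit or range.

## Working session

There is one attempt and no reset: what is moved stays moved. The work goes in short steps, each a Python script; the robot and the scene stay as the last script left them, time stands still between calls to the robot, and variables do not carry over. Pictures are saved under pics/ and viewed, at most 14 in all, crops included, and the job is handed in when it is done.

```bash
mkdir -p pics; ls; python3 - <<'E'
from station import *
import cv2
for n in ("top","scene"):
    cv2.imwrite(f"pics/{n}0.png",read_camera(n)[:,:,::-1]); i=camera_info(n); print(n,i)
print(get_time(),get_tcp_pos(),get_ee_rot())
E
```

```text
pics
top {'intrinsics': array([[412.50344327,   0.        , 313.1262079 ],
       [  0.        , 412.50344327, 198.18473552],
       [  0.        ,   0.        ,   1.        ]]), 'T': array([[-2.62775169e-02,  9.81220402e-01, -1.91091641e-01,
         3.54990522e-01],
       [-9.99368719e-01, -3.03575915e-02, -1.84548090e-02,
        -6.08774239e-04],
       [-2.39093171e-02,  1.90486062e-01,  9.81398698e-01,
         1.35299008e+00],
       [ 0.00000000e+00,  0.00000000e+00,  0.00000000e+00,
         1.00000000e+00]])}
scene {'intrinsics': array([[426.65842264,   0.        , 322.56562087],
       [  0.        , 426.65842264, 195.72807314],
       [  0.        ,   0.        ,   1.        ]]), 'T': array([[-0.70936135, -0.37116104,  0.59920444,  1.38410144],
       [ 0.70482581, -0.36725622,  0.60691305,  0.81263532],
       [-0.00520092,  0.85285541,  0.52212124,  0.80286337],
       [ 0.        ,  0.        ,  0.        ,  1.        ]])}
0.1 [ 0.25110221 -0.57174229  0.19168493] [-6.67852462e-04  9.78672932e-01  2.05423540e-01 -1.23317557e-04]
```

View pics/top0.png

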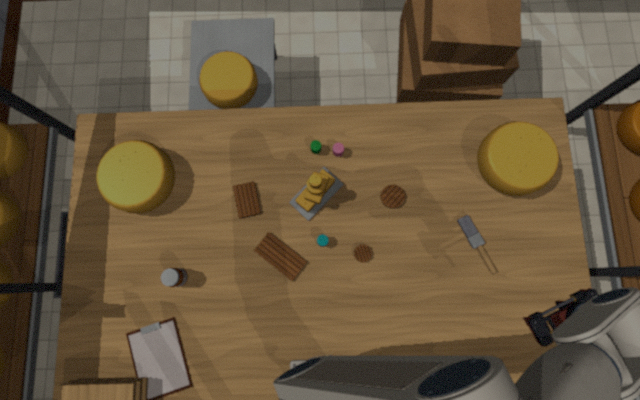

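View pics/scene0.png

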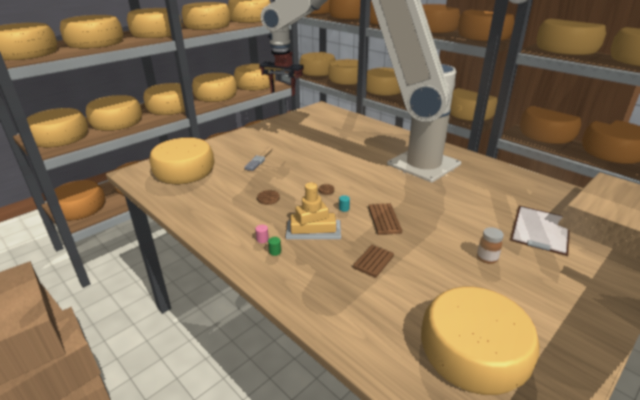

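The top view shows the stack at about (316,190). The rests are at short (247,199), long (281,256), round (393,197) and small (363,253). The look-alikes are green (316,147), pink (339,149) and turquoise (322,240). The jar is at (173,277) and the brush at (478,243). Next I'll look from the wrist camera above the stack.

```bash
cat > h.py <<'E'
from station import *
import numpy as np, cv2
from scipy.spatial.transform import Rotation as R
def Rq(q): return R.from_quat(np.roll(q,-1)).as_matrix()
def down(yaw):  # tool z down, closing line (tool y) along angle yaw in world
    y=np.array([np.cos(yaw),np.sin(yaw),0]);z=np.array([0,0,-1.]);x=np.cross(y,z)
    return np.roll(R.from_matrix(np.c_[x,y,z]).as_quat(),1)
def hit(T,d,z):
    w=T[:3,:3]@d; o=T[:3,3]; return o+w*(z-o[2])/w[2]
def pix(name,u,v,z,pose=None):
    i=camera_info(name);K=i["intrinsics"];a=(u-K[0,2])/K[0,0];b=(v-K[1,2])/K[1,1]
    if name!="wrist": return hit(i["T"],np.array([a,-b,-1]),z)
    r=np.hypot(a,b)+1e-12;d=np.array([a*np.sin(r)/r,-b*np.sin(r)/r,-np.cos(r)])
    T=np.eye(4);T[:3,:3]=Rq(pose[1]);T[:3,3]=pose[0]
    return hit(T@i["tool_from_camera"],d,z)
def proj(p,pose):  # wrist: world->pixel
    i=camera_info("wrist");K=i["intrinsics"];T=np.eye(4);T[:3,:3]=Rq(pose[1]);T[:3,3]=pose[0]
    P=np.asarray(p,float).reshape(-1,3);c=(np.linalg.inv(T@i["tool_from_camera"])@np.c_[P,np.ones(len(P))].T)[:3].T
    x,y,z=c[:,0],-c[:,1],-c[:,2];s=np.hypot(x,y);t=np.arctan2(s,z)/np.maximum(s,1e-12)
    return np.c_[K[0,0]*x*t+K[0,2],K[1,1]*y*t+K[1,2]]
def snap(name):
    pose=(np.array(get_tcp_pos()),np.array(get_ee_rot()));im=read_camera("wrist")
    cv2.imwrite(f"pics/{name}.png",im[:,:,::-1]);np.savez(f"pics/{name}.npz",p=pose[0],q=pose[1]);return im,pose
E
python3 - <<'E'
from h import *
for n,u,v,z in [("stack",316,190,.1),("short",247,199,.015),("long",281,256,.015),("round",393,197,.015),("small",363,253,.015),("green",316,147,.046),("pink",339,149,.046),("turq",322,240,.046),("jar",173,277,.09),("brush",478,243,.02)]:
    print(n,pix("top",u,v,z).round(3))
i=camera_info("wrist");print(i)
t=get_time()
move_pose([.5,0.0,.5],down(np.pi/2))
print(get_time()-t); im,p=snap("w1");print(p)
E
```

```text
stack [0.625 0.013 0.1  ]
short [0.62  0.244 0.015]
long [0.429 0.133 0.015]
round [ 0.611 -0.238  0.015]
small [ 0.431 -0.131  0.015]
green [0.782 0.01  0.046]
pink [ 0.772 -0.066  0.046]
turq [ 0.474 -0.001  0.046]
jar [0.371 0.454 0.09 ]
brush [ 0.452 -0.498  0.02 ]
{'intrinsics': array([[309.70691629,   0.        , 323.05304537],
       [  0.        , 309.70691629, 193.25772418],
       [  0.        ,   0.        ,   1.        ]]), 'tool_from_camera': array([[-8.48838797e-04,  9.65258571e-01,  2.61295180e-01,
         7.03357171e-02],
       [ 9.99999627e-01,  8.60894130e-04,  6.83251897e-05,
        -9.23376611e-04],
       [-1.58996012e-04,  2.61295141e-01, -9.65258942e-01,
        -1.92667362e-01],
       [ 0.00000000e+00,  0.00000000e+00,  0.00000000e+00,
         1.00000000e+00]])}
2.4667
(array([ 0.5000189 , -0.00053174,  0.4995044 ]), array([-4.23561595e-04,  6.23066158e-04,  9.99999715e-01, -5.52992159e-05]))
```

View pics/w1.png

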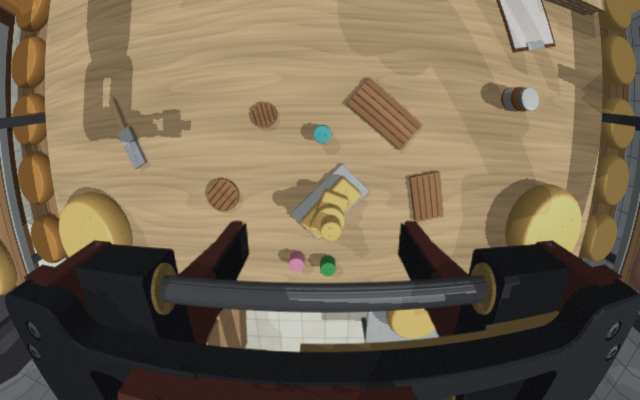

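The wrist view shows all four rests clear of each other: small (263,114), round (222,194), long (384,113) and short (426,196). The stack top is at about (330,230). Next I'll fit the rest outlines and take a closer picture of the stack.

```bash
cat > fit.py <<'E'
from h import *
from scipy.optimize import minimize
def outline(kind,s):
    if kind=="c": t=np.linspace(0,2*np.pi,48,endpoint=False);return np.c_[np.cos(t),np.sin(t)]*s/2
    a,b=s[0]/2,s[1]/2;return np.array([[a,b],[-a,b],[-a,-b],[a,-b]])
def body(kind,s,x,z0,z1):
    o=outline(kind,s)
    if kind=="r": c,n=np.cos(x[2]),np.sin(x[2]);o=o@np.array([[c,n],[-n,c]])
    o=o+np.array(x[:2]);return np.vstack([np.c_[o,np.full(len(o),z)] for z in (z0,z1)])
def poly(pts,pose,S=8,roi=None):
    return cv2.convexHull((proj(pts,pose)*S).astype(np.float32))
def fitmask(mask,kind,s,x0,z0,z1,pose):
    # IoU of a projected prism against mask, sub-pixel through 4x upsampling
    px=proj(body(kind,s,x0,z0,z1),pose);lo=np.floor(px.min(0)-14).astype(int);hi=np.ceil(px.max(0)+14).astype(int)
    S=6;m=cv2.resize(mask[lo[1]:hi[1],lo[0]:hi[0]].astype(np.float32),None,fx=S,fy=S,interpolation=cv2.INTER_LINEAR)>.5
    def cost(x):
        h=cv2.convexHull((((proj(body(kind,s,x,z0,z1),pose)-lo+.5)*S-.5)*16).astype(np.int32))
        g=np.zeros(m.shape,np.uint8);cv2.fillConvexPoly(g,h,1,shift=4)
        return 1-(m&(g>0)).sum()/(m|(g>0)).sum()
    sx=np.vstack([x0]+[np.array(x0)+np.eye(len(x0))[k]*(.01 if k<2 else .15) for k in range(len(x0))])
    r=minimize(cost,x0,method="Nelder-Mead",options=dict(initial_simplex=sx,xatol=1e-4,fatol=1e-4));return r.x,r.fun
E
python3 - <<'E'
from fit import *
im=cv2.imread("pics/w1.png");d=np.load("pics/w1.npz");pose=(d["p"],d["q"])
hsv=cv2.cvtColor(im,cv2.COLOR_BGR2HSV)
for n,u,v in [("small",263,114),("round",222,194),("long",384,113),("short",426,196),("table",300,80)]: print(n,np.median(hsv[v-3:v+4,u-3:u+4].reshape(-1,3),0),pix("wrist",u,v,.015,pose).round(3))
m=(cv2.cvtColor(im,cv2.COLOR_BGR2GRAY)<105).astype(np.uint8)
m=cv2.morphologyEx(m,cv2.MORPH_CLOSE,np.ones((3,3)))
c=np.full_like(im,0);c[m>0]=im[m>0];c=c[70:230,180:470]
sm=im[70:230,180:470]
cv2.imwrite("pics/m1.png",cv2.resize(np.vstack([sm,c]),None,fx=1.85,fy=1.85))
move_pose([.57,0.0,.35],down(np.pi/2)); snap("w2")
a=cv2.imread("pics/w2.png");cv2.imwrite("pics/w2c.png",cv2.resize(a[60:340,160:520],None,fx=2.1,fy=2.1,interpolation=cv2.INTER_CUBIC))
E
```

```text
small [ 14. 124. 124.] [ 0.429 -0.132  0.015]
round [ 14. 123. 131.] [ 0.611 -0.238  0.015]
long [ 14. 119. 153.] [0.428 0.133 0.015]
short [ 14. 120. 142.] [0.617 0.242 0.015]
table [ 18.  84. 178.] [ 0.357 -0.05   0.015]
```

View pics/w2c.png

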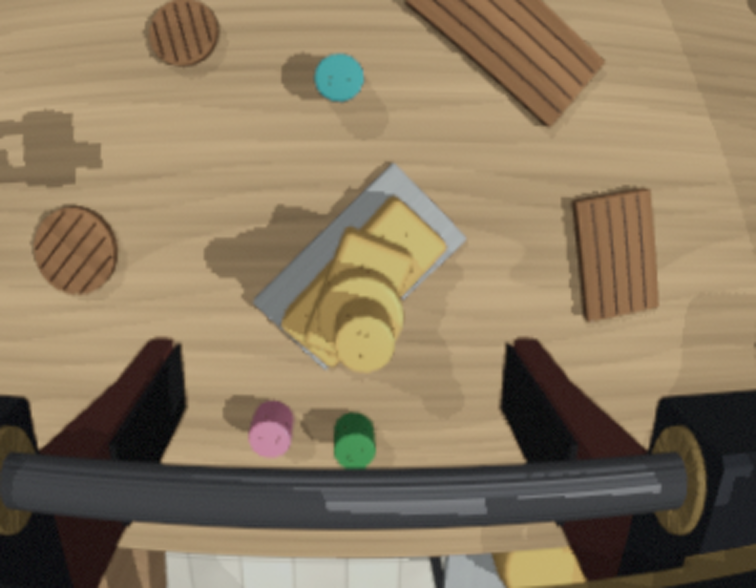

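View pics/m1.png

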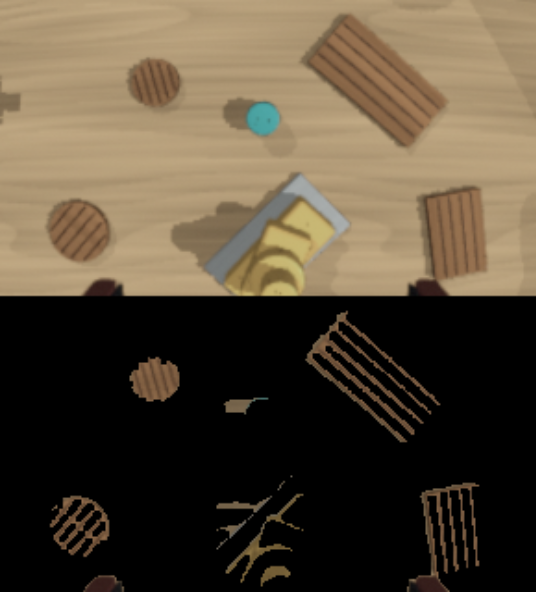

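Both pictures show the rests fully visible, and the top disc of the plug is at crop (364,344). Grey level splits the grooves, so I'll use hue and saturation for the rest mask.

```bash
python3 - <<'E'
from fit import *
from json import dump
rests=dict(small=("c",.058,[.430,-.132]),round=("c",.080,[.611,-.238]),long=("r",(.160,.078),[.429,.133,0.9]),short=("r",(.112,.074),[.619,.243,.15]))
for f in ("w1","w2"):
    im=cv2.imread(f"pics/{f}.png");d=np.load(f"pics/{f}.npz");pose=(d["p"],d["q"])
    hsv=cv2.cvtColor(im,cv2.COLOR_BGR2HSV).astype(int)
    m=((hsv[...,0]<=16)&(hsv[...,1]>100)&(hsv[...,2]<190)).astype(np.uint8)
    m=cv2.morphologyEx(m,cv2.MORPH_CLOSE,np.ones((3,3)))
    for n,(k,s,x0) in rests.items():
        if f=="w2" and n=="long":continue
        b=min((fitmask(m,k,s,x0[:2]+([a] if k=="r" else []),0,.015,pose) for a in ((x0[2],x0[2]-.5,-x0[2],x0[2]+1.57) if k=="r" else (0,))),key=lambda r:r[1])
        print(f,n,b[0].round(4),round(b[1],3))
    for u,v in [(160+364/2.1,60+344/2.1)]: 
        if f=="w2":print("plug",pix("wrist",u,v,.170,pose))
    if f=="w2":
        for c in [(400,198),(447,243),(347,230),(412,262),(392,163),(465,238),(255,300)]:print(c,pix("wrist",160+c[0]/2.1,60+c[1]/2.1,{198:.052,243:.052,230:.09,262:.09}.get(c[1],.012),pose).round(4))
print(get_time())
E
```

```text
w1 small [ 0.4304 -0.132 ] 0.038
w1 round [ 0.6139 -0.2399] 0.094
w1 long [0.4278 0.1353 0.8801] 0.02
w1 short [0.6189 0.2453 3.3365] 0.119
w2 small [ 0.43  -0.132] 0.041
w2 round [ 0.6145 -0.2403] 0.048
w2 short [0.6186 0.2464 3.3368] 0.04
plug [0.63966431 0.01322959 0.17      ]
(400, 198) [0.566  0.0439 0.052 ]
(447, 243) [0.601  0.0814 0.052 ]
(347, 230) [0.5838 0.0033 0.09  ]
(412, 262) [0.6072 0.0501 0.09  ]
(392, 163) [0.5426 0.0405 0.012 ]
(465, 238) [0.605  0.1033 0.012 ]
(255, 300) [ 0.6593 -0.0752  0.012 ]
3.3667
```

The rests fit well and the two views agree within 1 mm. I'll pick and place the plug, then look at the stack again.

```bash
cat >> fit.py <<'E'
REST=dict(small=[.430,-.132,np.pi/2],round=[.6142,-.2401,0],long=[.4278,.1353,.8801],short=[.6187,.2458,.195])
def pick(x,y,zt,yaw,zup):
    q=down(yaw);move_pose([x,y,zup],q);command_gripper(1.0)
    movel([x,y,zt+.02],v=.2);f=movel([x,y,zt],v=.06,until_force=8)
    print("down hit",f,get_tcp_pos()[2]);command_gripper(0.0)
    print("width mm",get_grip_width()*88,"force",get_finger_force(),"ft",np.round(get_ft_force(),2))
    p=np.array(get_tcp_pos());movel([p[0],p[1],p[2]+.02],v=.06);movel([p[0],p[1],zup],v=.2)
    print("lifted width",get_grip_width()*88,"ft",np.round(get_ft_force(),2))
def place(x,y,zt,yaw,zup):
    q=down(yaw);move_pose([x,y,zup],q);movel([x,y,zt+.03],v=.2);movel([x,y,zt+.006],v=.08)
    f=movel([x,y,zt-.004],v=.015,until_force=2.5);p=np.array(get_tcp_pos());print("touch",f,"dz",p[2]-zt,"ft",np.round(get_ft_force(),2))
    command_gripper(1.0);movel([p[0],p[1],p[2]+.03],v=.08);movel([p[0],p[1],zup],v=.25);print("t",get_time())
E
python3 - <<'E'
from fit import *
pick(.6395,.013,.130,np.pi/2,.26)
x,y,a=REST["small"];place(x,y,.021,a,.2)
move_pose([.57,0.0,.35],down(np.pi/2)); snap("w3")
a=cv2.imread("pics/w3.png");cv2.imwrite("pics/w3c.png",cv2.resize(a[60:240,190:390],None,fx=3.3,fy=3.3,interpolation=cv2.INTER_CUBIC))
print(get_time())
E
```

```text
down hit False 0.12966588192854012
width mm 37.429404492914145 force 29.999915957450867 ft [ 0.94 -0.74  0.08]
lifted width 36.896136798143125 ft [-0.   -0.78 -1.04]
touch True dz -0.00015491298809353418 ft [ 0.47 -1.36  2.9 ]
t 12.3583
13.375
```

View pics/w3c.png

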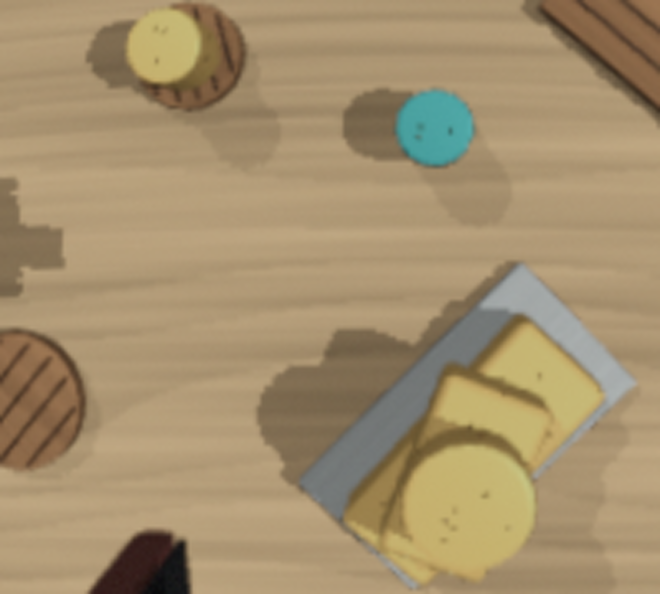

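The plug stands on the small rest, with its top at crop (164,46). The wheel's top is centred at about (468,507). The brick's corners are (445,368) and (553,412), and the loaf's are (525,318) and (604,390). Next I'll fit the union silhouette.

```bash
cat >> fit.py <<'E'
def stackfit(name,items,X0,extra=()):
    im=cv2.imread(f"pics/{name}.png");d=np.load(f"pics/{name}.npz");pose=(d["p"],d["q"])
    hsv=cv2.cvtColor(im,cv2.COLOR_BGR2HSV).astype(int)
    m0=((hsv[...,0]>=18)&(hsv[...,0]<=30)&(hsv[...,1]>115)).astype(np.float32)
    def split(X):
        r=[];i=0
        for k,*_ in items: n=2 if k=="c" else 3;r.append(X[i:i+n]);i+=n
        return r
    P=np.vstack([proj(body(k,s,x,z0,z1),pose) for (k,s,z0,z1),x in zip(items,split(X0))])
    lo=np.floor(P.min(0)-8).astype(int);hi=np.ceil(P.max(0)+8).astype(int);S=5
    m=cv2.resize(m0[lo[1]:hi[1],lo[0]:hi[0]],None,fx=S,fy=S)>.5
    n,l,st,_=cv2.connectedComponentsWithStats(m.astype(np.uint8));m=l==1+np.argmax(st[1:,4])
    def draw(X):
        g=np.zeros(m.shape,np.uint8)
        for (k,s,z0,z1),x in zip(items,split(X)):
            h=cv2.convexHull((((proj(body(k,s,x,z0,z1),pose)-lo+.5)*S-.5)*16).astype(np.int32));cv2.fillConvexPoly(g,h,1,shift=4)
        return g>0
    def cost(X): g=draw(X);return 1-(m&g).sum()/(m|g).sum()
    X=np.array(X0,float)
    st=np.concatenate([[.005]*2+([.1] if k=="r" else []) for k,*_ in items])
    for _ in range(3):
        r=minimize(cost,X,method="Nelder-Mead",options=dict(initial_simplex=np.vstack([X,X+np.diag(st)]),xatol=1e-4,fatol=1e-5,maxiter=1500));X=r.x
    o=cv2.resize(im[lo[1]:hi[1],lo[0]:hi[0]],None,fx=S,fy=S)
    for (k,s,z0,z1),x in zip(items,split(X)):
        for z in (z0,z1):
            q=(((proj(body(k,s,x,z,z),pose)-lo+.5)*S)[:4 if k=="r" else 48]).astype(np.int32);cv2.polylines(o,[q],True,(0,0,255),1)
    cv2.imwrite(f"pics/{name}_fit.png",o);return split(X),r.fun
E
python3 - <<'E'
from fit import *
d=np.load("pics/w3.npz");pose=(d["p"],d["q"]);P=lambda u,v,z:pix("wrist",190+u/3.3,60+v/3.3,z,pose).round(4)
print("plug",P(164,46,.061),"wheel",P(468,507,.124),"brick",P(445,368,.09),P(553,412,.09),"loaf",P(525,318,.052),P(604,390,.052))
w=P(468,507,.124)
r=stackfit("w3",[("c",.060,.09,.124),("r",(.092,.054),.052,.09),("r",(.140,.058),.012,.052)],[w[0],w[1],.636,.01,-.46,.625,.018,-.75])
print(r)
E
```

```text
plug [ 0.4318 -0.1303  0.061 ] wheel [0.6377 0.0121 0.124 ] brick [0.5835 0.0023 0.09  ] [0.6038 0.0515 0.09  ] loaf [0.5661 0.0411 0.052 ] [0.6015 0.0809 0.052 ]
([array([0.63695821, 0.00106273]), array([ 0.63417417,  0.01129386, -0.43191998]), array([ 0.63705482,  0.01408355, -0.67801904])], np.float64(0.6383973562706542))
```

View pics/w3_fit.png

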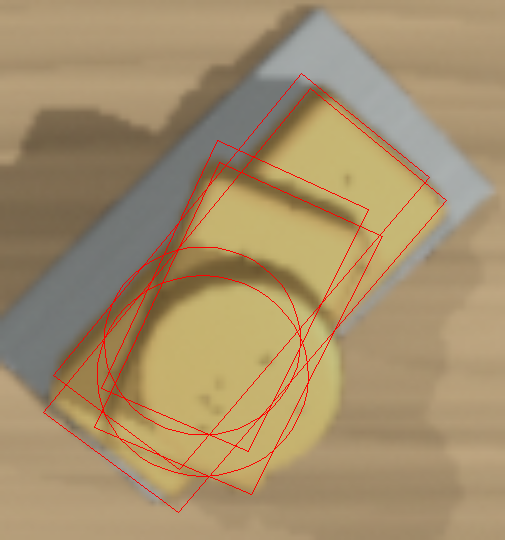

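The colour mask failed, so that fit isn't usable. The clicked wheel centre is good enough, so I'll move the wheel and check the yellow threshold after.

```bash
python3 - <<'E'
from fit import *
pick(.6377,.0121,.096,np.pi/2,.24)
x,y,a=REST["round"];place(x,y,.021,np.pi/2,.2)
move_pose([.57,0.0,.35],down(np.pi/2)); im,p=snap("w4")
a=cv2.imread("pics/w4.png");cv2.imwrite("pics/w4c.png",cv2.resize(a[60:240,190:390],None,fx=3.3,fy=3.3,interpolation=cv2.INTER_CUBIC))
h=cv2.cvtColor(a,cv2.COLOR_BGR2HSV)
for n,u,v in [("brick",490,400),("loaf",550,370),("loafside",372,500),("plate",540,290),("table",500,150),("plateshade",400,420)]: print(n,h[60+int(v/3.3),190+int(u/3.3)])
print(get_time())
E
```

```text
down hit False 0.09564794853654641
width mm 0.5228410933122422 force 0.0 ft [ 0.49 -0.79 -0.36]
lifted width 0.6850374033482385 ft [-0.46  0.1  -0.65]
touch False dz -0.003978186992176901 ft [-0.27 -0.63 -0.73]
t 23.8417
brick [ 24 109 198]
loaf [ 24 104 198]
loafside [ 20 131 154]
plate [ 90   8 166]
table [ 18  84 179]
plateshade [ 90   6 120]
25.0
```

View pics/w4c.png

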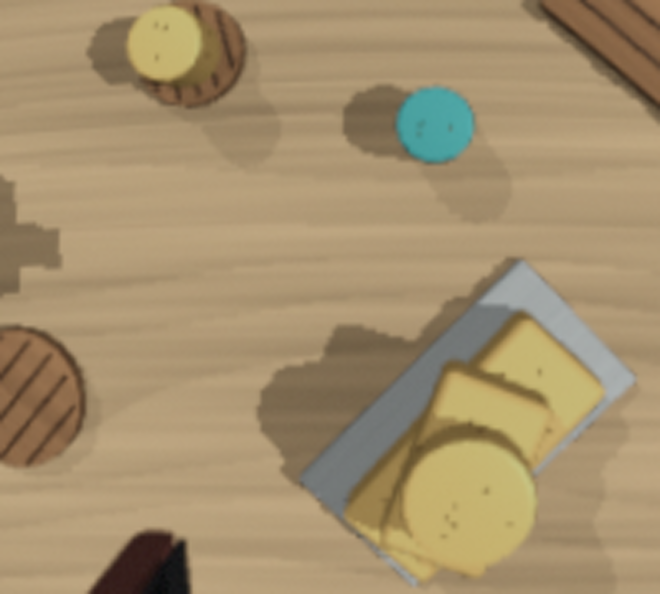

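The gripper closed on nothing (0.5 mm) and the wheel is still on the stack at crop (468,500), with the plug safe on its rest. I'll repeat the grasp without lifting, with pictures and finer readings, to find out why.

```bash
python3 - <<'E'
from fit import *
q=down(np.pi/2)
print("w0",get_grip_width()*88)
move_pose([.6377,.0121,.24],q);print(get_tcp_pos(),get_grip_width()*88)
movel([.6377,.0121,.105],v=.2)
print(get_tcp_pos(),get_ee_rot(),get_grip_width()*88,get_ft_force())
A=read_camera("scene")
for o in (.8,.7,.6):
    command_gripper(o);print(o,get_grip_width()*88,get_finger_force(),np.round(get_ft_force(),2))
B=read_camera("scene")
c=np.hstack([A[130:260,240:390],B[130:260,240:390]])[:,:,::-1]
cv2.imwrite("pics/s5.png",cv2.resize(c,None,fx=2.6,fy=2.6,interpolation=cv2.INTER_CUBIC))
E
```

```text
w0 87.84286933037731
[0.63755348 0.01139083 0.23977465] 88.19257554074274
[0.63893151 0.01201774 0.10692829] [ 1.48792859e-03  3.64072474e-05  9.99998892e-01 -7.00262533e-06] 87.93993005758878 [ 0.37554497  0.07313298 -0.30501324]
0.8 70.54652836988951 0.0 [-0.6   0.75  0.51]
0.7 61.265741320762295 0.0 [-0.15  0.44  0.02]
0.6 52.28747943303385 0.0 [ 0.39 -0.65 -0.08]
```

View pics/s5.png

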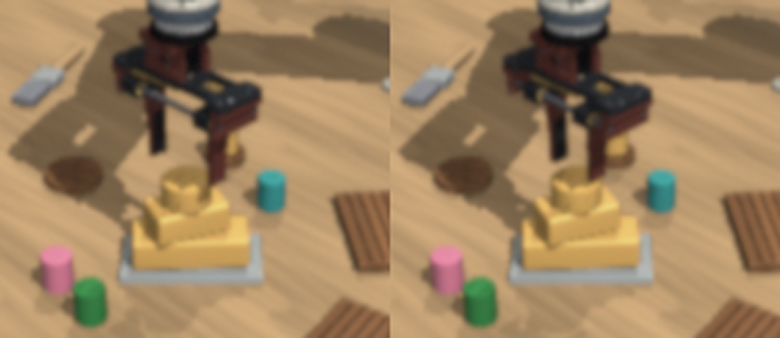

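The scene picture shows the fingertips (right panel (557,158) and (597,180)) beside or above the wheel top (577,178), not straddling it. I'll check that against the projection.

```bash
cat >> h.py <<'E'
def sproj(p,name="scene"):
    i=camera_info(name);K=i["intrinsics"];T=i["T"];c=T[:3,:3].T@(np.array(p)-T[:3,3]);return np.array([K[0,0]*c[0]/-c[2]+K[0,2],K[1,1]*-c[1]/-c[2]+K[1,2]])
E
python3 - <<'E'
from h import *
p=np.array(get_tcp_pos());print(p)
for dy in (-.026,-.036,.026,.036): print("tip",dy,sproj(p+[0,dy,0]).round(1), (sproj(p+[0,dy,0])-[240,130])*2.6+[390,0])
for z in (.09,.124): print("wheel centre",z,(sproj([.6377,.0121,z])-[240,130])*2.6+[390,0])
for n,P in dict(turq=[.474,-.001,.046],green=[.782,.01,.046],platecorner=[.605,.1033,.012]).items(): print(n,(sproj(P)-[240,130])*2.6+[390,0])
E
```

```text
[0.63766867 0.01211578 0.10499895]
tip -0.026 [306.5 200.5] [562.91522734 183.21399607]
tip -0.036 [304.3 199.3] [557.18103195 180.06937434]
tip 0.026 [318.3 206.9] [593.60844439 200.04609725]
tip 0.036 [320.6 208.2] [599.68509931 203.37852311]
wheel centre 0.09 [578.27252018 202.28022205]
wheel centre 0.124 [577.75620421 177.73004016]
turq [663.49291251 177.7671938 ]
green [484.48932116 284.44512028]
platecorner [652.77581125 276.56235876]
```

The tips appear about 30 mm higher than the TCP reading says, while the wrist-camera fits agree with each other. I'll check by touching the empty round rest gently with the fingers shut.

```bash
python3 - <<'E'
from fit import *
movel([.6377,.0121,.22],v=.25);command_gripper(0.0)
x,y,_=REST["round"];move_pose([x,y,.1],down(np.pi/2));movel([x,y,.02],v=.15)
try:
    f=movel([x,y,-.03],v=.02,until_force=4);print(f,get_tcp_pos(),np.round(get_ft_force(),2))
except MotionError as e: print(e)
movel([x,y,.1],v=.2);print(get_time())
E
```

```text
True [ 0.61418916 -0.24009302 -0.01491394] [-0.66 -0.34  6.2 ]
33.4
```

Contact came at a reading of -0.015 on a top that is at +0.015, so the real tips sit 30 mm above the reported TCP. I'll lower every grasp by 30 mm and redo the wheel.

```bash
sed -i 's/^def pick(x,y,zt,yaw,zup):/DZ=-.030  # measured: real tips are 30 mm above the reported TCP\ndef pick(x,y,zt,yaw,zup):\n    zt+=DZ/; s/^def place(x,y,zt,yaw,zup):/def place(x,y,zt,yaw,zup):\n    zt+=DZ/' fit.py
sed -i 's/    p=np.array(get_tcp_pos());movel(\[p\[0\],p\[1\],p\[2\]+.02\],v=.06)/    if get_grip_width()<.2: raise SystemExit("missed")\n&/; s/&(hsv\[...,1\]>115))/\&(hsv[...,1]>96)\&((hsv[...,0]>=21)|(hsv[...,1]>115)))/' fit.py
python3 - <<'E'
from fit import *
pick(.6375,.0121,.097,np.pi/2,.2)
x,y,a=REST["round"];place(x,y,.022,np.pi/2,.18)
move_pose([.57,0.0,.35],down(np.pi/2)); im,p=snap("w6")
r=stackfit("w6",[("r",(.092,.054),.052,.09),("r",(.140,.058),.012,.052)],[.632,.012,-.43,.628,.018,-.74]);print(r)
a=cv2.imread("pics/w6.png")[60:260,150:400];f=cv2.imread("pics/w6_fit.png");h=500
cv2.imwrite("pics/w6v.png",np.hstack([cv2.resize(a,(400,320)),cv2.resize(f,(320,320))]))
print(get_time())
E
```

```text
down hit False 0.06669634395420088
width mm 59.953323122559745 force 30.000112652778625 ft [0.2  0.18 1.09]
lifted width 59.68830890156894 ft [ 0.13 -0.11 -2.08]
touch True dz -7.262517760495135e-06 ft [ 1.3  -0.14  2.89]
t 43.6
([array([ 0.63393164,  0.01147753, -0.45389309]), array([ 0.6371665 ,  0.01556775, -0.6917452 ])], np.float64(0.08257887840980183))
44.7917
```

View pics/w6v.png

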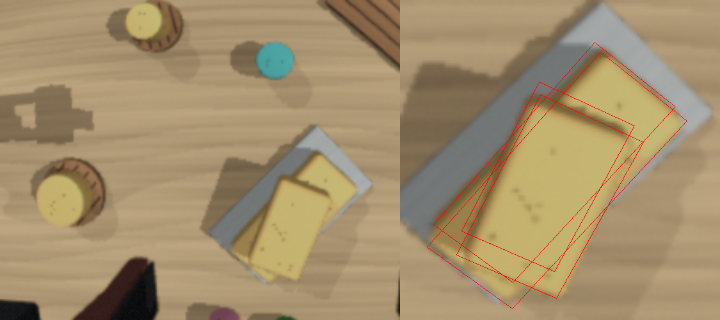

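The wheel is on its rest at left-panel (68,198), and the plug is still fine. The overlay is a few mm off, so I'll use the clicked brick top corners (281,178), (329,194), (296,279) and (249,263) in the left panel.

```bash
python3 - <<'E'
from fit import *
d=np.load("pics/w6.npz");pose=(d["p"],d["q"]);P=lambda u,v,z:pix("wrist",150+u/1.6,60+v/1.6,z,pose)
c=np.array([P(u,v,.09)[:2] for u,v in [(281,178),(329,194),(296,279),(249,263)]])
e=(c[2]-c[1]+c[3]-c[0])/2;yaw=np.arctan2(e[1],e[0]);m=c.mean(0)
print("brick",m.round(4),yaw,np.linalg.norm(e),np.linalg.norm(c[1]-c[0]))
print("wheel",P(62,200,.049),"plug",P(145,21,.061))
g=yaw+np.pi/2; pick(*m,.059,g,.2)
x,y,a=REST["short"];place(x,y,.022,a+np.pi/2,.18)
move_pose([.57,0.0,.35],down(np.pi/2)); snap("w7")
a=cv2.imread("pics/w7.png")[40:260,150:470];cv2.imwrite("pics/w7v.png",cv2.resize(a,None,fx=2.4,fy=2.4,interpolation=cv2.INTER_CUBIC))
print(get_time())
E
```

```text
brick [0.6347 0.0104] -0.3466517618386082 0.09009108773481855 0.04749587829914998
wheel [ 0.61422065 -0.23505667  0.049     ] plug [ 0.43192289 -0.12912607  0.061     ]
down hit False 0.028601127494486747
width mm 53.918144607173005 force 29.837598502635956 ft [0.37 0.47 1.31]
lifted width 54.34179032922741 ft [-0.15  0.31 -1.88]
touch True dz 5.992405882216528e-05 ft [0.76 0.57 4.04]
t 53.9333
55.1417
```

View pics/w7v.png

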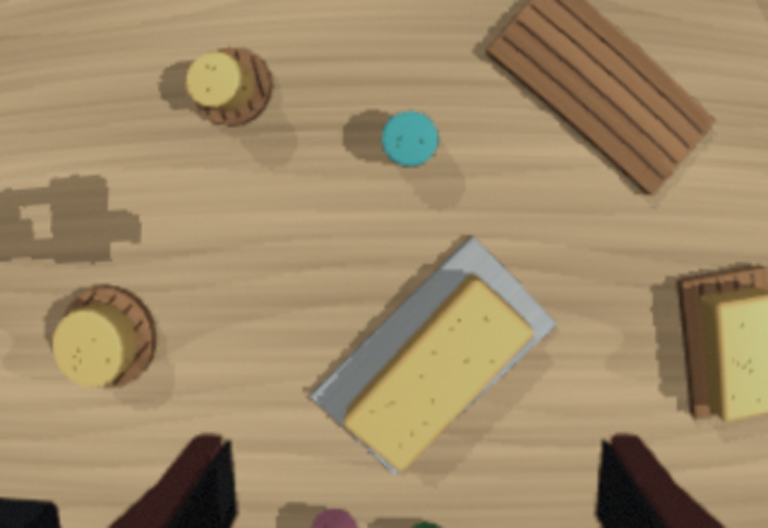

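The brick is on the short rest, and the loaf is clear on the plate. Its top corners are (474,277), (534,330), (402,472) and (345,420). Now the loaf.

```bash
python3 - <<'E'
from fit import *
d=np.load("pics/w7.npz");pose=(d["p"],d["q"]);P=lambda u,v,z:pix("wrist",150+u/2.4,40+v/2.4,z,pose)
c=np.array([P(u,v,.052)[:2] for u,v in [(474,277),(534,330),(402,472),(345,420)]])
e=(c[2]-c[1]+c[3]-c[0])/2;yaw=np.arctan2(e[1],e[0]);m=c.mean(0)
print("loaf",m.round(4),yaw,np.linalg.norm(e),np.linalg.norm(c[1]-c[0]))
print("wheel",P(92,347,.049),"plug",P(214,79,.061))
pick(*m,.020,yaw+np.pi/2,.18)
x,y,a=REST["long"];place(x,y,.023,a-np.pi/2,.16)
move_pose([.5,0.0,.5],down(np.pi/2)); snap("w8")
a=cv2.imread("pics/w8.png")[60:230,190:460];cv2.imwrite("pics/w8v.png",cv2.resize(a,None,fx=2.9,fy=2.9,interpolation=cv2.INTER_CUBIC))
print(get_time())
E
```

```text
loaf [0.635  0.0163] -0.7188952546529463 0.13525036975926147 0.05490826804386253
wheel [ 0.61379393 -0.23402398  0.049     ] plug [ 0.43165179 -0.13002382  0.061     ]
down hit False -0.010435397825560223
width mm 58.15420847721472 force 29.937194287776947 ft [1.   1.48 0.45]
lifted width 58.22589126544215 ft [-0.37 -0.49 -4.53]
touch True dz -2.1987502016297678e-05 ft [-0.31  0.1   4.47]
t 64.8917
67.1333
```

View pics/w8v.png

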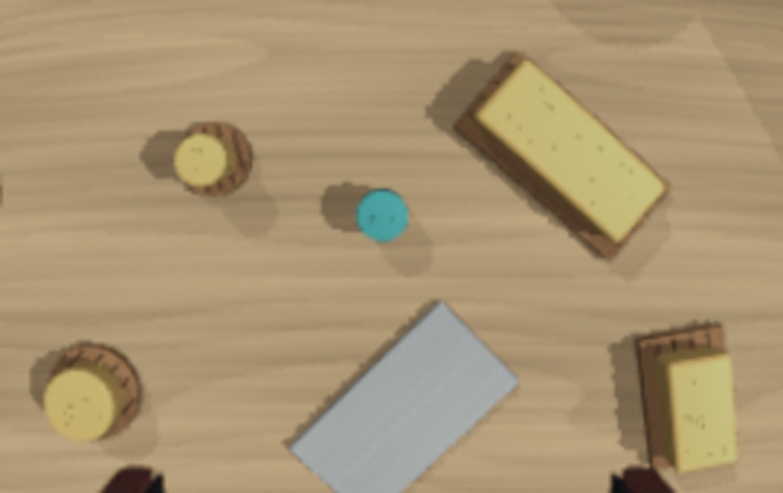

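All four cheeses are on their rests. The loaf's top corners are (524,58), (667,186), (619,242) and (476,117); the brick's are (668,362), (728,352), (737,461) and (681,472). The wheel's top is at (80,402) and the plug's at (200,160). I'll check the offsets, with the top camera as well once the arm is out of the way.

```bash
python3 - <<'E'
from fit import *
d=np.load("pics/w8.npz");pose=(d["p"],d["q"]);P=lambda u,v,z:pix("wrist",190+u/2.9,60+v/2.9,z,pose)[:2]
def box(cs,z):
    c=np.array([P(u,v,z) for u,v in cs]);e=(c[1]-c[0]+c[2]-c[3])/2;return c.mean(0).round(4),np.arctan2(e[1],e[0]).round(3)
print("loaf",box([(524,58),(667,186),(619,242),(476,117)],.055),REST["long"])
print("brick",box([(668,362),(681,472),(737,461),(728,352)],.053),REST["short"])
print("wheel",P(80,402,.049),REST["round"],"plug",P(200,160,.061),REST["small"])
move_pose([.251,-.572,.25],down(-.42+np.pi/2));
a=read_camera("top")[160:290,220:420,::-1];cv2.imwrite("pics/t9.png",cv2.resize(a,None,fx=4,fy=4,interpolation=cv2.INTER_CUBIC));print(get_time())
E
```

```text
loaf (array([0.425 , 0.1338]), np.float64(0.882)) [0.4278, 0.1353, 0.8801]
brick (array([0.6202, 0.247 ]), np.float64(0.202)) [0.6187, 0.2458, 0.195]
wheel [ 0.61208584 -0.23682031] [0.6142, -0.2401, 0] plug [ 0.43132134 -0.13064144] [0.43, -0.132, 1.5707963267948966]
69.575
```

View pics/t9.png

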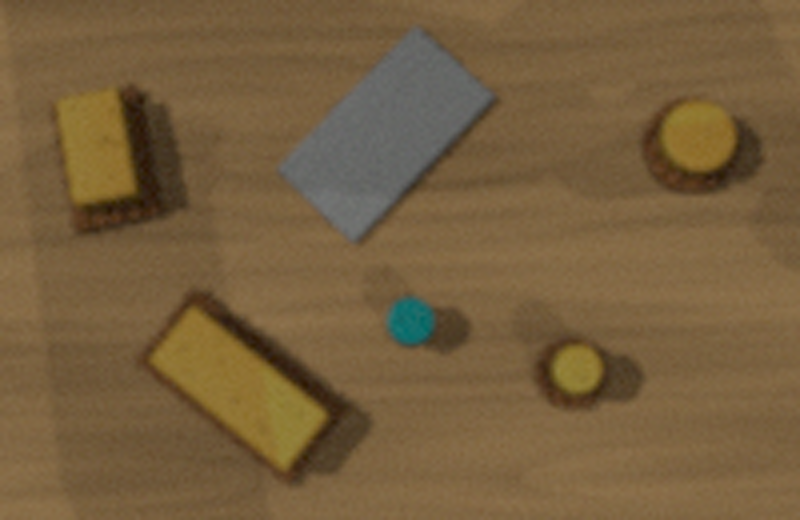

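The top view agrees: every cheese lies centred and lengthwise on its rest, with estimated offsets of about 6 mm or less (limit 12 mm). The arm is clear, so I'll hand in.

```bash
python3 -c "
from station import *
wait(0.5);print(job_done(),get_time())"
```

```text
the job is handed in; nothing more can be done
the job is handed in; nothing more can be done
```

All four cheeses are on their own rests, upright and within about 6 mm of centre by camera, and the job is handed in at about 70 s; the first wheel grasp closed on nothing because the fingertips sit 30 mm above the reported TCP, so I corrected for that and redid it.

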